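# Put one station of a filtration manifold on vacuum

## Robot

A 7-joint arm with a two-finger parallel gripper is mounted at the origin on the work surface; the furniture and walls round the work are solid. World frame = base frame: x ahead of the robot, y to its left, z up, the work surface at z = 0. Lengths are in m, angles in rad, forces in N, time in s.
With the tool pointing down it reaches from about 0.4 to 0.85 m from the base axis. Payload 4.5 kg.
Tool frame: the origin (TCP) lies midway between the tips of the shut fingers; the grasp point (between the pads) lies 19 mm behind it; z points along the fingers, y is the line along which they close (so a half turn about z gives the same grasp; the last joint's range is limited). The gripper opens to 88 mm and grips with 3 to 60 N. Pads are 18 mm wide; open, the fingers measure 123 mm over their backs; the gripper's body (75 mm by 187 mm) begins 45 mm behind the grasp point.
Start: joints at [-1.18, 0.689, -0.195, 1.565, 0.157, 0.902, -0.215], TCP at [0.218, 0.586, 0.239] pointing down, gripper open.
Joint ranges: [-3.01, 3.01], [-0.46, 2.08], [-1.47, 1.51], [0.13, 2.56], [-1, 4.14], [0.04, 2.09], [-2.66, 2.66]. Speed limits (rad/s): [2.57, 2.57, 3.14, 3.14, 3.14, 3.14, 3.14].

## Interface

Orientations are given as a unit quaternion [x, y, z, w].
In Python, from plant import * gives the robot as it stands.
- The arm moves only by the tool send_rows, never from a script. Its argument "targets" is a list of rows, each a list of 2 entries, a list of its own where there are three numbers: the shift along the tool's x, y, z in units of 0.3 m (1.0 is 0.3 m), then the turn, a rotation vector about the tool's x, y, z in units of pi rad (1.0 is pi rad). A call has 1 to 12 rows; each row is the pose to reach, as a shift and turn from the pose commanded when the call began, along the tool's axes at that moment, turning the shorter way round; what a row does not reach only later rows make up. A row lasts 1/8 s, in which the tool goes at most 62.5 mm and 10.7 degrees, less where a joint would pass 70% of its speed; a pose out of reach is approached as far as the arm can. A call with a number of a shift or a turn outside -1 to 1 is refused whole. A call with a gripper value outside its range is refused whole. "fingers" is the opening, from 0 (shut) to 1 (fully open), set as the call begins (left out, the last holds). The fingers move at their own pace and stop on an object; "newtons" is the grip in N (left out, the last holds). Time passes only in rows, so rows that repeat a pose let the fingers close. It gives the time, the measured TCP pose, the force, the opening and the grip force at its end, in the units of the state.
- get_state(): the state, without advancing time (a new reading comes with each control period).
- snapshot(name): name is "scene" or "top"; returns a dict with "img" (384x512x3 uint8, blue, green, red), "fx", "fy", "cx", "cy" (pixels), "k1" (the pictures are not rectified: a ray, as slopes to the right and down, at radius r is drawn at 1 + k1 r^2 times it, then the intrinsics apply), "cam_to_world" (4x4, takes a point from camera to world coordinates). Camera axes: x right, y down, z forward; pixel columns grow to the right and rows downward; lengths in m; the calibration is good to about 2 mm. A picture is of the moment at which its call begins. There is no depth.
- finish_job(): hands the job in; it is judged then, once.
The state is a dict: "clock": time; "q": joint angles; "qd": joint speeds; "joint_torque": joint torques, N m; "tool_pos": TCP position; "eef_rot": TCP orientation; "contact_force": force on the tool from outside, world axes, zero at the start; "moment": the same for the moment, N m; "opening": opening from 0.0 (shut) to 1.0 (fully open); "finger_force": force on a finger pad.
Only numpy, scipy, OpenCV 4.12 (cv2) and the standard library are available. Lean on these libraries where they do the work, as an engineer would, in place of code of your own. Each camera call takes 0.05 s, during which the arm holds its last target. There are 200 camera calls.

## Task

Only the station with the funnel on it will be used on this vacuum filtration manifold. Push the blue levers of the two stations with bare seats round until they are fully shut, square across their branch pipes, and then push the red lever of the three-way cock from vent fully round to vacuum, in line with the header. Leave the valve under the funnel open, keep the funnel undisturbed on its seat, and do not knock the other things on the bench.

Things in the scene. Friction and masses are not known exactly. Their poses are not given: they have to be found in the camera images.
- manifold: stainless vacuum filtration manifold, fixed. Origin: middle of its base plate (190 x 430 mm) at table height; x runs along the branch pipes away from the robot, y to the left along the header, z up; yaw up to 0.12 rad. Header: 30 mm pipe along y at x = -50 mm, top 51 mm above the table (gauge on it at y = 0, under 56 mm). Above 69 mm only the stems (9 mm thick), levers and funnel stand
- funnel: the only funnel: loose, covered, stainless with a black lid knob, 57 mm in diameter, 81 mm tall, standing on any one of the three seats; origin at the centre of its underside, 62 mm above the table, its top 143 mm above the table
- seat_left (a point): centre of the left filter seat (60 mm in diameter), on its upper face, 62 mm above the table, at x = +68, y = +165 mm of the manifold. A seat without the funnel shows a bare pale frit disc
- seat_mid (a point): centre of the mid filter seat (60 mm in diameter), on its upper face, 62 mm above the table, at x = +68, y = +55 mm of the manifold. A seat without the funnel shows a bare pale frit disc
- seat_right (a point): centre of the right filter seat (60 mm in diameter), on its upper face, 62 mm above the table, at x = +68, y = -55 mm of the manifold. A seat without the funnel shows a bare pale frit disc
- valve_left_hinge (a point): on the upright turning axis of the left branch's lever, 86 mm above the table (the lever's mid height), at x = 0, y = +165 mm of the manifold. The lever is a level arm reaching 66 mm from this axis; its blue sleeve covers 18 to 66 mm, is 13 mm wide and 12 mm tall (80 to 92 mm above the table)
- valve_mid_hinge (a point): on the upright turning axis of the mid branch's lever, 86 mm above the table (the lever's mid height), at x = 0, y = +55 mm of the manifold. The lever is a level arm reaching 66 mm from this axis; its blue sleeve covers 18 to 66 mm, is 13 mm wide and 12 mm tall (80 to 92 mm above the table)
- valve_right_hinge (a point): on the upright turning axis of the right branch's lever, 86 mm above the table (the lever's mid height), at x = 0, y = -55 mm of the manifold. The lever is a level arm reaching 66 mm from this axis; its blue sleeve covers 18 to 66 mm, is 13 mm wide and 12 mm tall (80 to 92 mm above the table)
- valve_left (a joint): angle of the left branch's lever, rad. 0 = open: it points from its stem to the manifold's -x (towards the robot), in line with the branch pipe. Grows clockwise seen from above to 1.571 = shut, at a stop: it points to +y, across the branch. Friction of 0.12 N m holds it where it is left; no spring. Starts at 0 to 0.4
- valve_mid (a joint): angle of the mid branch's lever, rad. 0 = open: it points from its stem to the manifold's -x (towards the robot), in line with the branch pipe. Grows clockwise seen from above to 1.571 = shut, at a stop: it points to +y, across the branch. Friction of 0.12 N m holds it where it is left; no spring. Starts at 0 to 0.4
- valve_right (a joint): angle of the right branch's lever, rad. 0 = open: it points from its stem to the manifold's -x (towards the robot), in line with the branch pipe. Grows clockwise seen from above to 1.571 = shut, at a stop: it points to +y, across the branch. Friction of 0.12 N m holds it where it is left; no spring. Starts at 0 to 0.4
- cock_hinge (a point): on the upright turning axis of the three-way cock's lever (red sleeve, same size and height as the blue ones), 86 mm above the table, at x = -50, y = -175 mm of the manifold: the header's right end, where the pipe to the bench vacuum goes on along -y (under 50 mm high)
- cock (a joint): angle of the three-way cock's red lever, rad. 0 = vent: it points from its stem to the manifold's +x, over the short brass vent stub. Grows clockwise seen from above to 1.571 = vacuum, at a stop: it points to -y, in line with the header. Friction of 0.12 N m holds it where it is left; no spring. Starts at 0 to 0.35
- sample_beaker: bystander: clear 600 ml glass beaker with yellowish medium, about 97 mm wide, 128 mm tall, right of the manifold; origin at the centre of its underside
- filter_carton: bystander: small white carton of membrane filters, 50 x 52 x 85 mm, right of the manifold; origin at the centre of its underside
- reagent_bottle: bystander: white square bottle with a blue cap, 72 x 82 x 164 mm, left of the manifold; origin at the centre of its underside
- white_bottle: bystander: white round bottle with a white ribbed cap, 71 mm wide, 129 mm tall, left of the manifold; origin at the centre of its underside
- flip_vial: bystander: clear vial with a flip lid, about 50 mm wide, 90 mm tall, left in front of the manifold; origin at the centre of its underside
Things that resemble listed ones, but are neither listed nor needed, are in the scene too. Leave any pink or yellow look-alike of the funnel alone.

How it is judged:
On the way, in this order (a step that is already met when the one before it is completed fails the run):
1. the valves of both stations without the funnel are fully shut, the cock not yet on vacuum ((horizontal distance between funnel and seat_left below 0.02 m or value of joint valve_left above 1.43 rad) and (horizontal distance between funnel and seat_mid below 0.02 m or value of joint valve_mid above 1.43 rad) and (horizontal distance between funnel and seat_right below 0.02 m or value of joint valve_right above 1.43 rad) and value of joint cock below 1 rad), for 0.2 s.
2. the three-way cock is turned fully to vacuum (value of joint cock above 1.43 rad), for 0.2 s.
At the end, for the whole second after the job is handed in: Both bare stations' levers shut within 8 degrees (joint above 1.43), red lever within 8 degrees of in line with the header (above 1.43), the funnel station's lever still open (below 0.6), the funnel upright and within 10 mm of where it stood, all at rest ((horizontal distance between funnel and seat_left below 0.02 m or value of joint valve_left above 1.43 rad) and (horizontal distance between funnel and seat_mid below 0.02 m or value of joint valve_mid above 1.43 rad) and (horizontal distance between funnel and seat_right below 0.02 m or value of joint valve_right above 1.43 rad) and value of joint cock above 1.43 rad and ((horizontal distance between funnel and seat_left below 0.02 m and value of joint valve_left below 0.6 rad) or (horizontal distance between funnel and seat_mid below 0.02 m and value of joint valve_mid below 0.6 rad) or (horizontal distance between funnel and seat_right below 0.02 m and value of joint valve_right below 0.6 rad)) and distance of funnel from where it was at the start of the episode below 0.01 m and angle between funnel's own z axis and vertical below 0.06 rad and velocity of joint each of valve_left, valve_mid, valve_right, cock below 0.05 rad/s and linear speed of funnel below 0.02 m/s); the robot touches nothing.
It fails at once if the cock is turned towards vacuum (beyond 1.0) while a station without the funnel is still open (value of joint cock above 1 rad and not ((horizontal distance between funnel and seat_left below 0.02 m or value of joint valve_left above 1.43 rad) and (horizontal distance between funnel and seat_mid below 0.02 m or value of joint valve_mid above 1.43 rad) and (horizontal distance between funnel and seat_right below 0.02 m or value of joint valve_right above 1.43 rad))).
It fails at once if the valve of the funnel's station is turned towards shut (beyond 0.7) ((horizontal distance between funnel and seat_left below 0.02 m and value of joint valve_left above 0.7 rad) or (horizontal distance between funnel and seat_mid below 0.02 m and value of joint valve_mid above 0.7 rad) or (horizontal distance between funnel and seat_right below 0.02 m and value of joint valve_right above 0.7 rad)).
It fails at once if the funnel is lifted, shifted by more than 12 mm or tipped (distance of funnel from where it was at the start of the episode above 0.012 m or angle between funnel's own z axis and vertical above 0.15 rad).
It fails at once if a bystander is shifted by more than 20 mm, lifted or tipped (distance of any of sample_beaker, filter_carton, reagent_bottle, white_bottle, flip_vial from where it was at the start of the episode above 0.02 m or angle between any of sample_beaker, filter_carton, reagent_bottle, white_bottle, flip_vial's own z axis and vertical above 0.3 rad).
It also fails if it takes over 51 s, if anything falls off the work surface, if the arm or the gripper's body presses on something with over 40 N, if the wrist force passes 120 N, or if a joint passes its speed limit or range.

## Working session

There is one attempt and no reset: what is moved stays moved. The work goes in short steps, Python scripts to look and compute and a tool call to move; the robot and the scene stay as the last step left them, time stands still between calls to the robot, and variables do not carry over. Pictures are saved under pics/ and viewed, at most 10 in all, crops included, and the job is handed in when it is done.

Besides the shell and the picture viewer there is one more tool, called as name(argument=value, ...), one argument or row to a line, values as JSON. send_rows: Moves the arm, as the interface text tells. Its arguments: {"type":"object","properties":{"targets":{"type":"array"},"fingers":{"type":"number"},"newtons":{"type":"number"}},"required":["targets"]}

```bash
mkdir -p pics; python3 - <<'E'
from plant import *
import cv2,pickle
for n in("scene","top"):
    s=snapshot(n); pickle.dump(s,open(n+".pkl","wb")); cv2.imwrite(f"pics/{n}0.png",cv2.resize(s["img"],(800,600),interpolation=cv2.INTER_CUBIC))
    print(n,s["fx"],s["fy"],s["cx"],s["cy"],s["k1"],s["cam_to_world"])
print(get_state())
E
```

```text
scene 492.34594888014516 492.34594888014516 251.35946541238917 188.3853243479831 -0.01674224179131594 [[ 0.71828172 -0.4207524   0.55411081 -0.44005951]
 [-0.69554558 -0.45366408  0.55714024 -0.88071483]
 [ 0.01696207 -0.78559297 -0.61851109  1.08911867]
 [ 0.          0.          0.          1.        ]]
top 410.4644425656358 410.4644425656358 259.40258270049844 193.18788828377865 -0.04264571078522623 [[ 0.00213202 -0.98603646  0.16651593  0.21244785]
 [-0.99999251 -0.00156459  0.00353879 -0.01242407]
 [-0.00322885 -0.16652223 -0.98603241  1.54558324]
 [ 0.          0.          0.          1.        ]]
{'clock': 0.1, 'q': array([-1.18024271,  0.68989   , -0.1945262 ,  1.56622917,  0.1573332 ,
        0.90247237, -0.21510379]), 'qd': array([ 0.00137592, -0.00246635,  0.00050099, -0.00198705, -0.00245934,
        0.00070101, -0.00096624]), 'joint_torque': array([-3.43871332e-03, -5.28494060e+01, -1.27150789e+00, -1.53836489e+01,
       -5.24968060e-02,  2.06669007e-03,  3.38901395e-05]), 'tool_pos': array([0.21812209, 0.58511329, 0.23799958]), 'eef_rot': array([ 1.77384831e-01,  9.84141239e-01, -7.98741933e-04, -7.49761027e-05]), 'contact_force': array([ 0.66056596, -0.29310861,  0.18239319]), 'moment': array([0.03043164, 0.02386606, 0.04473223]), 'finger_force': 0.0, 'opening': 1.0027693642132107}
```

View pics/scene0.png

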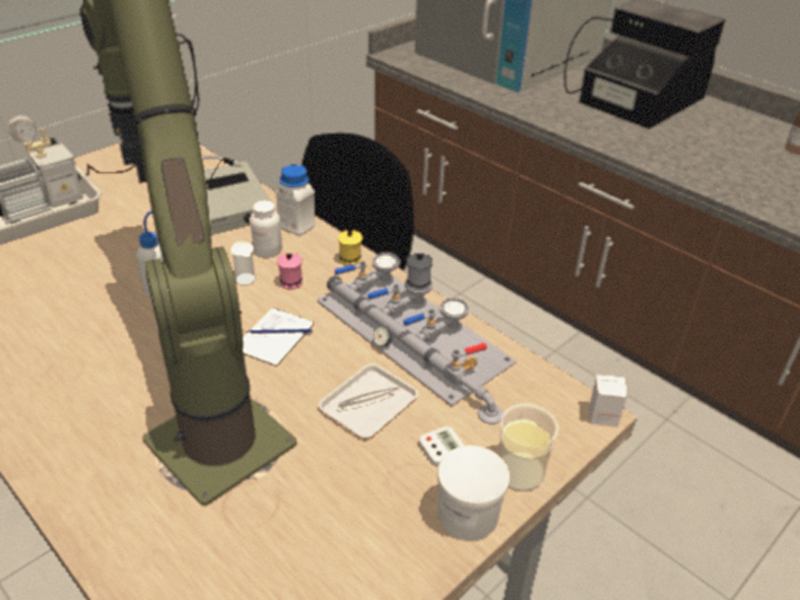

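View pics/top0.png

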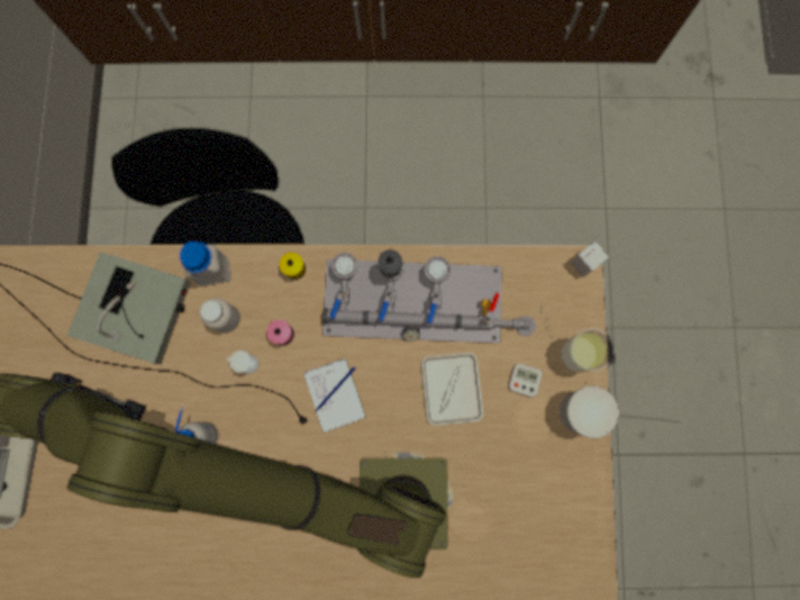

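The funnel candidates in the 800x600 top view are the grey one with a black knob at (390,262), the pink one at (279,333) and the yellow one at (291,264). The grey steel one fits because it stands on the mid seat. The bare frits are left (343,266) and right (436,270), and the red lever is at (494,302). I'll confirm this in an enlarged crop.

```bash
python3 - <<'E'
import cv2,pickle
s=pickle.load(open("top.pkl","rb"))["img"]
cv2.imwrite("pics/crop1.png",cv2.resize(s[150:230,200:352],None,fx=5.2,fy=5.2,interpolation=cv2.INTER_CUBIC))
E
```

```text
(no output)
```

View pics/crop1.png

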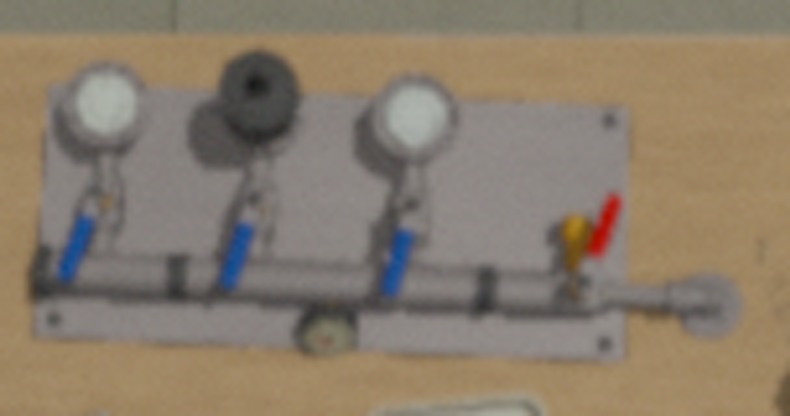

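The crop shows the funnel on the mid seat at (259,97), with bare frits left (105,104) and right (411,117). The blue levers are at (76,248), (238,256) and (398,263), and the red lever is at (605,226).

```bash
cat >h.py <<'E'
import cv2,pickle,numpy as np
def ray(s,uv,z):
    K=np.array([[s["fx"],0,s["cx"]],[0,s["fy"],s["cy"]],[0,0,1]])
    n=cv2.undistortPoints(np.array(uv,float).reshape(-1,1,2),K,np.array([s["k1"],0,0,0.])).reshape(-1,2)
    T=s["cam_to_world"]; d=np.c_[n,np.ones(len(n))]@T[:3,:3].T
    return (T[:3,3]+d*((z-T[2,3])/d[:,2])[:,None])[:,:2]
def proj(s,P):
    T=np.linalg.inv(s["cam_to_world"]);K=np.array([[s["fx"],0,s["cx"]],[0,s["fy"],s["cy"]],[0,0,1]])
    return cv2.projectPoints(np.array(P,float).reshape(-1,1,3),cv2.Rodrigues(T[:3,:3])[0],T[:3,3],K,np.array([s["k1"],0,0,0.]))[0].reshape(-1,2)
def W(M,x,y): 
    c,s_=np.cos(M[2]),np.sin(M[2]); return np.array([M[0]+c*x-s_*y,M[1]+s_*x+c*y])
def levers(s,M,show=True):
    h=cv2.cvtColor(s["img"],cv2.COLOR_BGR2HSV).astype(int);H,S,V=h[...,0],h[...,1],h[...,2]
    out={}
    for n,x,y,red in (("left",0,.165,0),("mid",0,.055,0),("right",0,-.055,0),("cock",-.05,-.175,1)):
        m=((S>130)&(V>70)&(((H<6)|(H>174)) if red else ((H>100)&(H<125))))
        c=W(M,x,y); v,u=np.nonzero(m); p=ray(s,np.c_[u,v],.090)
        d=np.linalg.norm(p-c,axis=1);p=p[(d<.075)&(d>.012)]
        if len(p)<8: out[n]=None;continue
        q=p.mean(0)-c; a=np.arctan2(q[1],q[0])-M[2]
        t=(-a if red else np.pi-a); t=(t+np.pi)%(2*np.pi)-np.pi
        out[n]=(round(t,3),round(np.linalg.norm(q),4),len(p))
    return out
E
python3 - <<'E'
from h import *
s=pickle.load(open("top.pkl","rb"))
f=lambda u,v:((u+.5)/5.2-.5+200,(v+.5)/5.2-.5+150)
L,R=ray(s,[f(105,104),f(411,117)],.062)
d=L-R; print(L,R,np.linalg.norm(d),"expect .22")
yaw=np.arctan2(-d[0],d[1]); M=np.array([0,0,yaw]); M[:2]=(L+R)/2-W(M,.068,.055); print("M",M)
from scipy.optimize import minimize
c=ray(s,[f(50,85),f(630,105),f(622,358),f(35,335)],.006); print("plate centre",c.mean(0),"yaw",np.arctan2(*(c[3]-c[2])[::-1])-np.pi/2)
np.save("M.npy",M); print("top",levers(s,M))
t=pickle.load(open("scene.pkl","rb")); print("scene",levers(t,M))
im=t["img"].copy(); 
k=3.2;im=cv2.resize(im[150:270,195:345],None,fx=5,fy=5,interpolation=cv2.INTER_CUBIC)
for x,y,z in[(.068,.165,.062),(.068,-.055,.062),(.068,.055,.143),(0,.165,.092),(0,.055,.092),(0,-.055,.092),(-.05,-.175,.092),(.095,.215,.0),(-.095,-.215,0)]:
    p=proj(t,[[*W(M,x,y),z]])[0]; cv2.circle(im,tuple(int(v) for v in ((p-[195,150]+.5)*5)),4,(0,255,0),1)
cv2.imwrite("pics/chk.png",im)
print([W(M,*p) for p in[(0,.165),(0,.055),(0,-.055),(-.05,-.175)]])
E
```

```text
[0.55139301 0.1398495 ] [ 0.54219945 -0.07804913] 0.2180924954071269 expect .22
M [ 0.47653818 -0.02118443 -0.0421669 ]
plate centre [ 0.47781502 -0.02371722] yaw -0.037623953485401485
top {'left': (np.float64(0.238), np.float64(0.042), 34), 'mid': (np.float64(0.227), np.float64(0.0418), 33), 'right': (np.float64(0.194), np.float64(0.0419), 33), 'cock': (np.float64(0.347), np.float64(0.0426), 34)}
scene {'left': (np.float64(0.275), np.float64(0.0444), 24), 'mid': (np.float64(0.218), np.float64(0.0456), 28), 'right': (np.float64(0.2), np.float64(0.0451), 33), 'cock': (np.float64(0.356), np.float64(0.0401), 46)}
[array([0.48349366, 0.14366891]), array([0.47885667, 0.03376668]), array([ 0.47421969, -0.07613554]), array([ 0.41920561, -0.19392115])]
```

View pics/chk.png

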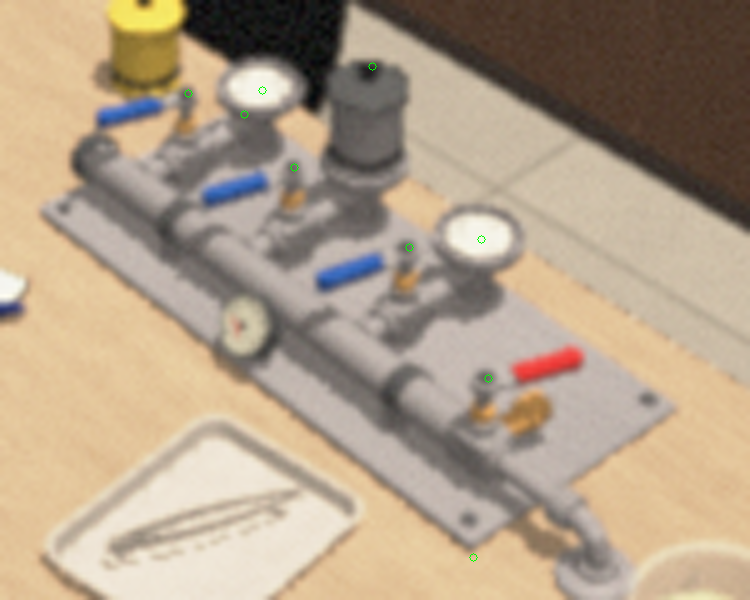

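The projected points match the stems, seats and funnel top in this view to about 2 mm. The funnel is on the mid seat, so the left and right valves are to be shut. Next I work out the waypoints.

```bash
cat >>h.py <<'E'
from scipy.spatial.transform import Rotation as Ro
M=np.load("M.npy") if __import__("os").path.exists("M.npy") else None
def path(hx,hy,ths,sgn=1,r=.042,ex=0.,hw=.009,hl=.0175):
    # sgn=1 blue valve, -1 cock: manifold-frame finger centres
    o=[]
    for i,t in enumerate(ths):
        l=np.array([-np.cos(t),np.sin(t)]);g=np.array([np.sin(t),np.cos(t)])
        o.append(np.array([hx,hy])+sgn*(r*l-(.0065+hw*np.sin(t)+hl*np.cos(t)-ex)*g))
    return np.array(o)
def rel(st,xy,z):
    R=Ro.from_quat(st["eef_rot"]); w=np.array([[*W(M,*p),z] for p in xy])
    return (R.inv().apply(w-st["tool_pos"])/.3).round(3)
E
python3 - <<'E'
from h import *
from plant import get_state
st=get_state()
pre=path(0,.165,[.2],ex=-.014); print("pre M",pre,"world",W(M,*pre[0]))
print(rel(st,pre,.20)); R=Ro.from_quat(st["eef_rot"]); T=Ro.from_matrix(np.c_[[-np.cos(M[2]),-np.sin(M[2]),0],[-np.sin(M[2]),np.cos(M[2]),0],[0,0,-1]])
print("turn",(R.inv()*T).as_rotvec()/np.pi)
ths=np.r_[np.linspace(.2,1.571,10)]
for n,h,s in(("left",(0,.165),1),("right",(0,-.055),1),("cock",(-.05,-.175),-1)):
    pr=path(*h,[.2 if s>0 else .33],s,ex=-.014); p=path(*h,ths if s>0 else np.linspace(.33,1.571,10),s)
    d=(p-pr[0])*[-1,1]/.3; print(n,"pre",pr[0].round(4)); print(d.round(3).tolist())
E
```

```text
pre M [[-0.04899815  0.13469108]] world [0.4332614  0.11545242]
[[-1.219 -1.216  0.129]]
turn [-5.11493478e-04 -3.71535543e-05 -1.00105326e-01]
left pre [-0.049   0.1347]
[[-0.009, 0.046], [-0.002, 0.068], [0.001, 0.092], [0.0, 0.118], [-0.006, 0.145], [-0.018, 0.17], [-0.035, 0.194], [-0.057, 0.214], [-0.083, 0.23], [-0.112, 0.241]]
right pre [-0.049  -0.0853]
[[-0.009, 0.046], [-0.002, 0.068], [0.001, 0.092], [0.0, 0.118], [-0.006, 0.145], [-0.018, 0.17], [-0.035, 0.194], [-0.057, 0.214], [-0.083, 0.23], [-0.112, 0.241]]
cock pre [ 0.0027 -0.1508]
[[0.015, -0.044], [0.011, -0.066], [0.011, -0.089], [0.015, -0.113], [0.023, -0.137], [0.036, -0.159], [0.053, -0.18], [0.074, -0.197], [0.098, -0.211], [0.124, -0.221]]
```

send_rows(
  targets=[
    [[-0.2,-0.2,0],[0,0,-0.02]],
    [[-0.4,-0.4,0],[0,0,-0.06]],
    [[-0.6,-0.6,0],[0,0,-0.1]],
    [[-0.8,-0.8,0],[0,0,-0.1]],
    [[-0.95,-0.95,0],[0,0,-0.1]],
    [[-0.95,-0.95,0],[0,0,-0.1]],
    [[-0.95,-0.95,0],[0,0,-0.1]],
    [[-0.95,-0.95,0],[0,0,-0.1]],
  ],
  fingers=0,
  newtons=10,
)

```text
clock: 1.1
tool_pos: [0.3865, 0.2167, 0.2385]
eef_rot: [0.024, 1.0, -0.001, -0.0]
contact_force: [1.1, 1.0, -0.5]
opening: 0.118
finger_force: 0.0
```

```bash
python3 - <<'E'
from h import *
from plant import get_state
st=get_state();print(st["clock"],st["tool_pos"],st["opening"],st["contact_force"])
pre=path(0,.165,[.2],ex=-.014);print(rel(st,pre,.15),rel(st,pre,.084)); R=Ro.from_quat(st["eef_rot"]); T=Ro.from_matrix(np.c_[[-np.cos(M[2]),-np.sin(M[2]),0],[-np.sin(M[2]),np.cos(M[2]),0],[0,0,-1]])
print("turn",(R.inv()*T).as_rotvec()/np.pi)
E
```

```text
1.1 [0.38650538 0.21665601 0.2385087 ] 0.11752688208415223 [ 1.06862042  0.98637706 -0.52257973]
[[-0.172 -0.329  0.295]] [[-0.172 -0.329  0.515]]
turn [-4.39769425e-04 -9.07872638e-05 -1.82792497e-03]
```

send_rows(
  targets=[
    [[-0.09,-0.16,0.1],[0,0,0]],
    [[-0.172,-0.329,0.2],[0,0,0]],
    [[-0.172,-0.329,0.3],[0,0,0]],
    [[-0.172,-0.329,0.4],[0,0,0]],
    [[-0.172,-0.329,0.47],[0,0,0]],
    [[-0.172,-0.329,0.515],[0,0,0]],
    [[-0.172,-0.329,0.515],[0,0,0]],
    [[-0.172,-0.329,0.515],[0,0,0]],
  ],
)

```text
clock: 2.1
tool_pos: [0.4332, 0.1195, 0.0845]
eef_rot: [0.021, 1.0, 0.0, 0.0]
contact_force: [0.1, 0.9, 0.4]
opening: 0.004
finger_force: 0.0
```

```bash
python3 - <<'E'
from h import *
from plant import *
st=get_state();print(st["clock"],st["tool_pos"],st["opening"],st["contact_force"])
print(rel(st,path(0,.165,[.2],ex=-.014),.084),levers(snapshot("top"),M))
s=snapshot("scene");cv2.imwrite("pics/a.png",cv2.resize(s["img"][110:270,195:355],None,fx=3.7,fy=3.7,interpolation=cv2.INTER_CUBIC))
E
```

```text
2.1 [0.4332234  0.11948526 0.0845004 ] 0.004205233032401018 [0.10801217 0.87239736 0.41869184]
[[-0.001 -0.013  0.002]] {'left': None, 'mid': None, 'right': (np.float64(0.192), np.float64(0.0414), 31), 'cock': (np.float64(0.346), np.float64(0.043), 34)}
```

View pics/a.png

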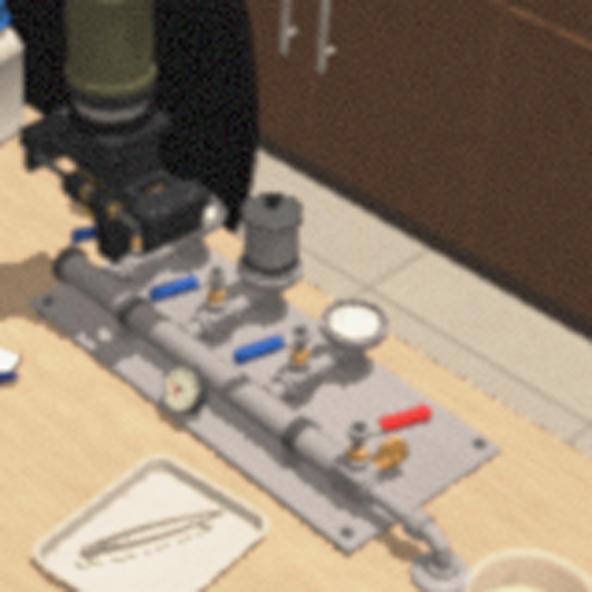

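The fingers stand right of the left lever, whose sleeve end shows at (85,235). Nothing is touched, so I sweep.

send_rows(
  targets=[
    [[-0.009,0.033,0],[0,0,0]],
    [[-0.002,0.055,0],[0,0,0]],
    [[0.001,0.079,0],[0,0,0]],
    [[0,0.105,0],[0,0,0]],
    [[-0.006,0.132,0],[0,0,0]],
    [[-0.018,0.157,0],[0,0,0]],
    [[-0.035,0.181,0],[0,0,0]],
    [[-0.057,0.201,0],[0,0,0]],
    [[-0.083,0.217,0],[0,0,0]],
    [[-0.105,0.228,0],[0,0,0]],
    [[-0.105,0.228,0],[0,0,0]],
    [[-0.105,0.228,0],[0,0,0]],
  ],
)

```text
clock: 3.7
tool_pos: [0.4685, 0.1863, 0.0845]
eef_rot: [0.021, 1.0, 0.001, 0.001]
contact_force: [0.3, 0.4, 1.4]
opening: 0.008
finger_force: 0.0
```

```bash
python3 - <<'E'
from h import *
from plant import *
st=get_state();print(st["clock"],st["tool_pos"],st["contact_force"])
print((rel(st,path(0,.165,[1.571]),.084)*.3),levers(snapshot("top"),M),levers(snapshot("scene"),M))
E
```

```text
3.7 [0.46851702 0.1862682  0.08446202] [0.28598853 0.44362761 1.35511144]
[[-0.0012  0.      0.0006]] {'left': None, 'mid': (np.float64(0.226), np.float64(0.0424), 32), 'right': (np.float64(0.192), np.float64(0.0413), 31), 'cock': (np.float64(0.343), np.float64(0.0428), 35)} {'left': None, 'mid': (np.float64(0.214), np.float64(0.0462), 29), 'right': (np.float64(0.2), np.float64(0.0451), 33), 'cock': (np.float64(0.356), np.float64(0.0401), 46)}
```

send_rows(
  targets=[
    [[-0.006,0,0],[0,0,0]],
    [[-0.012,0,0],[0,0,0]],
    [[-0.012,0,0],[0,0,0]],
  ],
)

```text
clock: 4.18
tool_pos: [0.4691, 0.1855, 0.0842]
eef_rot: [0.021, 1.0, -0.0, -0.002]
contact_force: [-6.6, 1.2, 4.1]
opening: 0.006
finger_force: 2.7
```

send_rows(
  targets=[
    [[-0.006,0,0],[0,0,0]],
    [[-0.012,0,0],[0,0,0]],
    [[-0.012,0,0],[0,0,0]],
  ],
)

```text
clock: 4.55
tool_pos: [0.4693, 0.1854, 0.0841]
eef_rot: [0.02, 1.0, -0.001, -0.004]
contact_force: [-12.5, 3.1, 9.0]
opening: 0.004
finger_force: 6.0
```

The force rises to 12 N with no motion, so the lever is at its stop. I back off, lift and go over to the right station.

send_rows(
  targets=[
    [[0.08,0,0],[0,0,0]],
    [[0.12,-0.02,-0.1],[0,0,0]],
    [[0.12,-0.1,-0.2],[0,0,0]],
    [[0.12,-0.3,-0.25],[0,0,0]],
    [[0.12,-0.5,-0.25],[0,0,0]],
    [[0.12,-0.7,-0.25],[0,0,0]],
    [[0.12,-0.9,-0.25],[0,0,0]],
    [[0.12,-0.9,-0.25],[0,0,0]],
    [[0.12,-0.9,-0.25],[0,0,0]],
  ],
)

```text
clock: 5.68
tool_pos: [0.4277, -0.0831, 0.1593]
eef_rot: [0.022, 1.0, 0.0, 0.001]
contact_force: [0.5, -0.9, 0.4]
opening: 0.004
finger_force: 0.0
```

```bash
python3 - <<'E'
from h import *
from plant import *
st=get_state();print(st["clock"],st["tool_pos"],st["contact_force"])
print(rel(st,path(0,-.055,[.2],ex=-.014),.084),levers(snapshot("top"),M),levers(snapshot("scene"),M))
E
```

```text
5.675 [ 0.42773325 -0.08310256  0.15929987] [ 0.475504   -0.88840326  0.36243255]Traceback (most recent call last):
  File "<stdin>", line 4, in <module>
  File "h.py", line 17, in levers
    c=W(M,x,y); v,u=np.nonzero(m); p=ray(s,np.c_[u,v],.090)
                                     ~~~^^^^^^^^^^^^^^^^^^^
  File "h.py", line 4, in ray
    n=cv2.undistortPoints(np.array(uv,float).reshape(-1,1,2),K,np.array([s["k1"],0,0,0.])).reshape(-1,2)
      ~~~~~~~~~~~~~~~~~~~^^^^^^^^^^^^^^^^^^^^^^^^^^^^^^^^^^^^^^^^^^^^^^^^^^^^^^^^^^^^^^^^^
cv2.error: OpenCV(4.12.0) /io/opencv/modules/calib3d/src/undistort.dispatch.cpp:347: error: (-215:Assertion failed) CV_IS_MAT(_src) && CV_IS_MAT(_dst) && (_src->rows == 1 || _src->cols == 1) && (_dst->rows == 1 || _dst->cols == 1) && _src->cols + _src->rows - 1 == _dst->rows + _dst->cols - 1 && (CV_MAT_TYPE(_src->type) == CV_32FC2 || CV_MAT_TYPE(_src->type) == CV_64FC2) && (CV_MAT_TYPE(_dst->type) == CV_32FC2 || CV_MAT_TYPE(_dst->type) == CV_64FC2) in function 'cvUndistortPointsInternal'
```

```bash
sed -i 's/c=W(M,x,y); v,u=np.nonzero(m);/c=W(M,x,y); v,u=np.nonzero(m)\n        if len(u)==0: out[n]=None;continue\n       /' h.py; python3 - <<'E'
from h import *
from plant import *
st=get_state()
print(rel(st,path(0,-.055,[.2],ex=-.014),.084),levers(snapshot("top"),M),levers(snapshot("scene"),M))
E
```

```text
[[ 0.01  -0.075  0.251]] {'left': (np.float64(1.573), np.float64(0.0378), 25), 'mid': (np.float64(0.215), np.float64(0.0439), 29), 'right': None, 'cock': None} {'left': (np.float64(1.492), np.float64(0.0424), 24), 'mid': (np.float64(0.206), np.float64(0.0468), 20), 'right': (np.float64(0.188), np.float64(0.0459), 24), 'cock': (np.float64(0.356), np.float64(0.0401), 46)}
```

send_rows(
  targets=[
    [[0.01,-0.075,0],[0,0,0]],
    [[0.01,-0.075,0.1],[0,0,0]],
    [[0.01,-0.075,0.2],[0,0,0]],
    [[0.01,-0.075,0.25],[0,0,0]],
    [[0.01,-0.075,0.25],[0,0,0]],
    [[0.01,-0.075,0.25],[0,0,0]],
  ],
)

```text
clock: 6.58
tool_pos: [0.4238, -0.1048, 0.0847]
eef_rot: [0.02, 1.0, 0.0, 0.0]
contact_force: [-0.0, -0.7, 0.6]
opening: 0.008
finger_force: 0.0
```

```bash
python3 - <<'E'
from h import *
from plant import *
st=get_state();print(st["clock"],st["tool_pos"],st["contact_force"])
print(rel(st,path(0,-.055,[.2],ex=-.014),.084))
E
```

```text
6.575 [ 0.42377912 -0.10475922  0.08465346] [-0.01315305 -0.74543185  0.58964928]
[[-0.001  0.001  0.002]]
```

send_rows(
  targets=[
    [[-0.009,0.046,0],[0,0,0]],
    [[-0.002,0.068,0],[0,0,0]],
    [[0.001,0.092,0],[0,0,0]],
    [[0,0.118,0],[0,0,0]],
    [[-0.006,0.145,0],[0,0,0]],
    [[-0.018,0.17,0],[0,0,0]],
    [[-0.035,0.194,0],[0,0,0]],
    [[-0.057,0.214,0],[0,0,0]],
    [[-0.083,0.23,0],[0,0,0]],
    [[-0.11,0.241,0],[0,0,0]],
    [[-0.122,0.241,0],[0,0,0]],
    [[-0.122,0.241,0],[0,0,0]],
  ],
)

```text
clock: 8.07
tool_pos: [0.4602, -0.0342, 0.084]
eef_rot: [0.021, 1.0, 0.0, -0.003]
contact_force: [-7.6, 0.3, 3.3]
opening: 0.005
finger_force: 3.6
```

send_rows(
  targets=[
    [[-0.006,0,0],[0,0,0]],
    [[-0.012,0,0],[0,0,0]],
    [[-0.012,0,0],[0,0,0]],
  ],
)

```text
clock: 8.45
tool_pos: [0.4603, -0.0342, 0.0839]
eef_rot: [0.02, 1.0, -0.0, -0.006]
contact_force: [-13.2, 2.8, 7.8]
opening: 0.007
finger_force: 6.5
```

The right lever is at its stop too. I back off and go above the cock.

send_rows(
  targets=[
    [[0.08,0,0],[0,0,0]],
    [[0.12,-0.02,-0.1],[0,0,0]],
    [[0.12,-0.1,-0.2],[0,0,0]],
    [[0.05,-0.2,-0.25],[0,0,0]],
    [[-0.05,-0.3,-0.25],[0,0,0]],
    [[-0.07,-0.35,-0.25],[0,0,0]],
    [[-0.07,-0.35,-0.25],[0,0,0]],
    [[-0.07,-0.35,-0.25],[0,0,0]],
  ],
)

```text
clock: 9.45
tool_pos: [0.4823, -0.1392, 0.159]
eef_rot: [0.02, 1.0, 0.001, -0.001]
contact_force: [-0.5, -0.9, -0.3]
opening: 0.003
finger_force: 0.0
```

```bash
python3 - <<'E'
from h import *
from plant import *
st=get_state();print(st["clock"],st["tool_pos"],st["contact_force"])
print(rel(st,path(-.05,-.175,[.33],-1,ex=-.014),.084),levers(snapshot("top"),M),levers(snapshot("scene"),M))
E
```

```text
9.45 [ 0.48226498 -0.13919257  0.15897293] [-0.53653524 -0.93022674 -0.31635881]
[[ 0.027 -0.111  0.25 ]] {'left': (np.float64(1.573), np.float64(0.0378), 25), 'mid': (np.float64(-0.383), np.float64(0.0311), 47), 'right': (np.float64(1.565), np.float64(0.0392), 25), 'cock': None} {'left': (np.float64(1.492), np.float64(0.0424), 24), 'mid': (np.float64(-0.606), np.float64(0.0338), 47), 'right': (np.float64(1.497), np.float64(0.0434), 25), 'cock': (np.float64(0.356), np.float64(0.0401), 46)}
```

Left and right both read shut. The mid reading is polluted by the right lever's sleeve, which now falls inside its search disc. Next I descend at the cock.

send_rows(
  targets=[
    [[0.027,-0.111,0],[0,0,0]],
    [[0.027,-0.111,0.1],[0,0,0]],
    [[0.027,-0.111,0.2],[0,0,0]],
    [[0.027,-0.111,0.25],[0,0,0]],
    [[0.027,-0.111,0.25],[0,0,0]],
    [[0.027,-0.111,0.25],[0,0,0]],
  ],
)

```text
clock: 10.3
tool_pos: [0.4738, -0.1732, 0.0847]
eef_rot: [0.021, 1.0, 0.0, 0.0]
contact_force: [-0.5, -0.4, -0.2]
opening: 0.006
finger_force: 0.0
```

```bash
python3 - <<'E'
from h import *
from plant import *
st=get_state();print(st["clock"],st["tool_pos"],st["contact_force"])
print(rel(st,path(-.05,-.175,[.33],-1,ex=-.014),.084))
E
```

```text
10.3 [ 0.47382894 -0.17322739  0.08474022] [-0.51032558 -0.38370768 -0.24587846]
[[0.003 0.004 0.002]]
```

send_rows(
  targets=[
    [[0.015,-0.044,0],[0,0,0]],
    [[0.011,-0.066,0],[0,0,0]],
    [[0.011,-0.089,0],[0,0,0]],
    [[0.015,-0.113,0],[0,0,0]],
    [[0.023,-0.137,0],[0,0,0]],
    [[0.036,-0.159,0],[0,0,0]],
    [[0.053,-0.18,0],[0,0,0]],
    [[0.074,-0.197,0],[0,0,0]],
    [[0.098,-0.211,0],[0,0,0]],
    [[0.124,-0.221,0],[0,0,0]],
    [[0.135,-0.221,0],[0,0,0]],
    [[0.135,-0.221,0],[0,0,0]],
  ],
)

```text
clock: 11.8
tool_pos: [0.4354, -0.2383, 0.0846]
eef_rot: [0.021, 1.0, 0.0, 0.005]
contact_force: [9.2, 1.8, -6.2]
opening: 0.005
finger_force: 4.9
```

send_rows(
  targets=[
    [[0.006,0,0],[0,0,0]],
    [[0.012,0,0],[0,0,0]],
    [[0.012,0,0],[0,0,0]],
  ],
)

```text
clock: 12.18
tool_pos: [0.4353, -0.2383, 0.0849]
eef_rot: [0.02, 1.0, 0.0, 0.009]
contact_force: [15.4, 1.4, -10.1]
opening: 0.006
finger_force: 7.3
```

The cock is at its stop. I back off in +x, lift clear and take a look.

send_rows(
  targets=[
    [[-0.08,0,0],[0,0,0]],
    [[-0.1,0,-0.1],[0,0,0]],
    [[-0.1,0,-0.3],[0,0,0]],
    [[0,0,-0.5],[0,0,0]],
    [[0.05,-0.15,-0.6],[0,0,0]],
    [[0.05,-0.3,-0.6],[0,0,0]],
    [[0.05,-0.4,-0.6],[0,0,0]],
    [[0.05,-0.4,-0.6],[0,0,0]],
    [[0.05,-0.4,-0.6],[0,0,0]],
  ],
)

```text
clock: 13.3
tool_pos: [0.4056, -0.3564, 0.2637]
eef_rot: [0.021, 1.0, 0.001, -0.001]
contact_force: [0.2, 0.2, -0.2]
opening: 0.001
finger_force: 0.0
```

```bash
python3 - <<'E'
from h import *
from plant import *
st=get_state();print(st["clock"],st["tool_pos"],st["contact_force"])
t=snapshot("top");s=snapshot("scene");print(levers(t,M),levers(s,M))
cv2.imwrite("pics/end.png",np.hstack([cv2.resize(x,None,fx=3,fy=3,interpolation=cv2.INTER_CUBIC) for x in(t["img"][150:280,200:330],s["img"][150:280,210:340])]))
E
```

```text
13.3 [ 0.40555198 -0.35637753  0.26373084] [ 0.22698669  0.18366573 -0.18708737]
{'left': (np.float64(1.573), np.float64(0.0378), 25), 'mid': (np.float64(-0.333), np.float64(0.0317), 47), 'right': (np.float64(1.559), np.float64(0.0398), 22), 'cock': (np.float64(1.592), np.float64(0.0446), 38)} {'left': (np.float64(1.492), np.float64(0.0424), 24), 'mid': (np.float64(-0.725), np.float64(0.0338), 51), 'right': (np.float64(1.52), np.float64(0.043), 32), 'cock': (np.float64(1.645), np.float64(0.0435), 45)}
```

View pics/end.png

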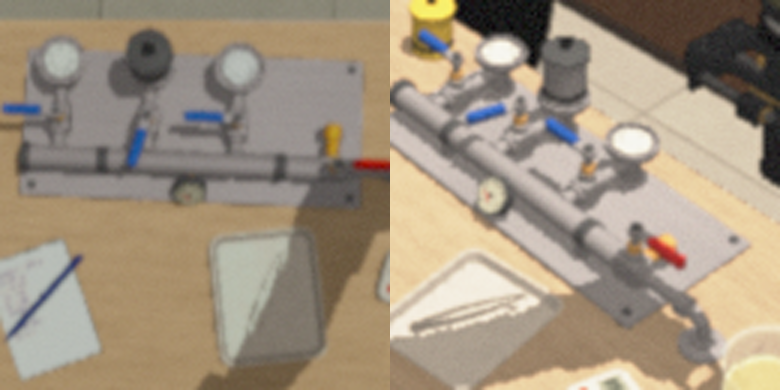

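The picture shows the left lever (22,109) and right lever (203,117) square across their branches. The mid lever (137,148) is still open, the funnel (149,55) is in place, and the red lever (372,164) is in line with the header. The arm is clear, so I hand the job in.

```bash
python3 -c "
from plant import *
print(finish_job())"
```

```text
the job is handed in; nothing more can be done
None
```

The job is handed in at about 13 s of the 51 s limit: the left and right valves are pushed to their stops and then the cock to vacuum, with the mid valve still open, the funnel in place and the arm clear in the last pictures; the hand-in returned no verdict.

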